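# Load a tin past the spring flap of the counter feeder

## Task

Load the round tin standing on the ledge of the counter feeder: with the gripper open, fold the lane's spring flap down with one finger going ahead of the tin, and with the other finger gently slide the tin in over it, until the tin is inside the lane and the flap has sprung fully upright again behind it. Only push: never pinch, lift or tip the tin, and do not force the flap open with the tin itself, which would scuff it. Leave the spare tin, the sweet jar and the ribbon roll where they are, and finish with the hand clear.

Things in the scene. Friction and masses are not known exactly. Their poses are not given: they have to be found in the camera images.
- feeder: low open-topped counter feeder, dark wood, smooth steel cheeks, fixed. Origin on the counter under the flap's hinge line, mid-width; x = loading direction (away from the robot), y across, z up. Loading ledge from x = -133 mm to the hinge (x = 0), 112 mm wide, flat top 18 mm up. Cheeks 47 mm high; before the hinge they flare from 77 mm apart (x = -13) to 100 mm (x = -49), guiding a tin inward
- lane_mouth (a point): middle of the hinge line, level with the ledge's top, 18 mm above the counter; axes as the feeder's. The lane beyond is 77 mm wide inside; x = 0 to 33 mm is a shallow well for the folded flap, then the floor, 15 mm above the counter, to the end stop at x = 146 mm. Keep off the glass case on the right (world y < -0.16 m, 0.26 m tall) and the tap column (world 0.68, 0.10; 0.47 m tall)
- flap (a joint): steel flap across the lane's mouth, 72 mm wide, 28 mm tall, 2 mm thick, 4 mm rolled top edge, hinged along its lower edge 15 mm above the counter. 0 rad = upright (shut); grows as its top is pushed along the feeder's +x, to 1.55 = folded flat, where things slide over it. A weak spring (0.1 N at the edge shut, 0.5 N flat) swings it upright once free; its edge needs the space to x = 31 mm clear
- flap_edge (a point): the middle of the flap's top edge: 43 mm above the counter when shut
- tin: the closed round tin on the ledge, to be loaded: 70 mm across, 36 mm tall, about 0.14 kg, lid 70 mm across over the upper 12 mm and the body 68 mm across below; origin at the centre of its underside, z up. At the start its front is 40 to 62 mm from the flap, up to 10 mm off the lane's middle line
- spare_tin: a second, equal tin standing on the counter to the left of the feeder, 70 mm across, 36 mm tall; origin at the centre of its underside. To be left alone
- sweet_jar: glass jar of marshmallows with a screw lid, 69 mm across, 107 mm tall, on the counter left of the feeder; origin at the centre of its underside. To be left alone
- ribbon: part-used roll of satin ribbon with a loose end, 92 x 116 x 25 mm, lying on the counter left of the feeder; origin at the middle of its outline, on the underside. To be left alone

How it is judged:
On the way, in this order (a step that is already met when the one before it is completed fails the run):
1. a finger folds the flap well down while the tin is still in front of the hinge (value of joint flap above 0.6 rad and contact force between the fingers and flap above 0.03 N and x of tin in the frame of lane_mouth below -0.025 m), for 0.04 s.
2. the tin slides over the folded flap (value of joint flap above 0.9 rad and x of tin in the frame of lane_mouth above 0.015 m), for 0.04 s.
At the end, for the whole second after the job is handed in: The tin stands at rest and level (within 5 degrees) on the lane's floor, wholly behind the flap (its centre 55 to 115 mm past the hinge line), and the flap is upright again (within 0.1 rad of shut) (x of tin in the frame of lane_mouth between 0.055 and 0.115 m and y of tin in the frame of lane_mouth between -0.01 and 0.01 m and z of tin in the frame of lane_mouth below 0.003 m and angle between tin's own z axis and vertical below 0.08 rad and linear speed of tin below 0.01 m/s and value of joint flap below 0.1 rad); the robot touches nothing.
It fails at once if the tin is lifted (its underside more than 12 mm above the ledge) (z of tin in the frame of lane_mouth above 0.012 m).
It fails at once if the tin is tipped by more than 20 degrees (angle between tin's own z axis and vertical above 0.35 rad).
It fails at once if the tin is used to force the flap open (it pushes on the flap while this is less than about 30 degrees down) (contact force between tin and flap above 0.1 N and value of joint flap below 0.5 rad and x of tin in the frame of lane_mouth below 0 m).
It fails at once if the tin is squeezed or shoved with more than 20 N (contact force between the fingers and tin above 20 N).
It fails at once if the spare tin, the sweet jar or the ribbon roll is moved by more than 10 mm (distance of any of spare_tin, sweet_jar, ribbon from where it was at the start of the episode above 0.01 m).
It also fails if it takes over 42 s, if anything falls off the work surface, if the arm or the gripper's body presses on something with over 40 N, if the wrist force passes 120 N, or if a joint passes its speed limit or range.

## Robot

A 6-joint arm with a two-finger parallel gripper is mounted at the origin on a cart in front of the work surface, level with it; the furniture and walls round the work are solid. World frame = base frame: x ahead of the robot, y to its left, z up, the work surface at z = 0. Lengths are in m, angles in rad, forces in N, time in s.
With the tool pointing down it reaches from about 0.3 to 0.95 m from the base axis. Payload 3.1 kg.
Tool frame: the origin (TCP) lies between the finger pads; the fingertips stand 25 mm ahead of it and the grasp point (between the pads) lies 6 mm ahead of it (r.finger_overhang is the distance from the TCP to the fingertips, in m); z points along the fingers, x is the direction in which the jaws open and shut, and the axes are right-handed (so a half turn about z gives the same grasp; the last joint's range is limited). The gripper opens to 85 mm and grips with 20 to 120 N. Pads are 22 mm wide; open, the fingers measure 114 mm over their backs; the gripper's body (76 mm by 85 mm) begins 54 mm behind the grasp point. The pads swing forward as they close: fully open they stand 13 mm farther back than shut.
Start: joints at [1.227, 0.308, 1.634, -0, 1.2, -0.07], TCP at [0.169, 0.602, 0.256] pointing down, gripper open.
Joint ranges: [-3.06, 3.06], [-0.79, 1.96], [0.05, 2.63], [-1.19, 4.34], [0.05, 2.64], [-2.94, 2.94]. Speed limits (rad/s): [2.79, 2.79, 3.14, 3.14, 3.14, 3.14].

## Interface

Orientations are given as a rotation vector (axis times angle).
In Python, from plant import sensors, vision, job, r gives the robot as it stands.
- The arm moves only by the tool servo_tool, never from a script. Its argument "series" is a list of rows, each a list of 2 entries, a list of its own where there are three numbers: the shift along the tool's x, y, z in mm, then the turn about the tool's z in rad. In form: [[[dx, dy, dz], spin], ...]. A call has 1 to 20 rows; each row is the pose to reach, as a shift and turn from the pose commanded when the call began, along the tool's axes at that moment; what a row does not reach only later rows make up. A row lasts 1/8 s, in which the tool goes at most 62.5 mm and 10.7 degrees, less where a joint would pass 70% of its speed; a pose out of reach is approached as far as the arm can. A call with a gripper value outside its range is refused whole. "claw" is the opening, from -1 (shut) to 1 (fully open), set as the call begins (left out, the last holds). The fingers move at their own pace and stop on an object; "grip_force" is the grip in N (left out, the last holds). Time passes only in rows, so rows that repeat a pose let the fingers close. It gives the time, the measured TCP pose, the force and the opening at its end, in the units of the state.
- sensors.read_state(): the state, without advancing time (a new reading comes with each control period).
- vision.camera(name): name is "scene" or "top" or "wrist"; returns (picture, depth): 480x640x3 uint8, red, green, blue; 480x640 float32, m along the optical axis (not along the pixel's ray), 0 where there is no reading.
- vision.camera_info(name): a dict with "vertical_fov" (degrees; the focal length in pixels is half the picture's height over the tangent of half this angle, whatever the lens; pixels are square), "cx", "cy" (the principal point, pixels), "R" (3x3) and "t" (3): a world point X has camera coordinates R X + t; the wrist camera has in their place "hand_eye" (4x4, takes a point from camera to tool coordinates, whose origin is the TCP and whose axes are the tool frame's). Camera axes: x right, y down, z forward; pixel columns grow to the right and rows downward; lengths in m; the calibration is good to about 2 mm. The wrist camera is an equidistant fisheye: a pixel r from the principal point sees the ray r / f radians off the axis. A picture is of the moment at which its call begins: read the wrist's pose just before it. camera_info takes no time and is no camera call.
- job.hand_in(): hands the job in, once; it reports no verdict.
The state is a dict: "time_s": time; "joint_pos": joint angles; "dq": joint speeds; "tau": joint torques, N m; "tool_pos": TCP position; "ee_rot": TCP orientation; "ft_force": force on the tool from outside, world axes, zero at the start; "ft_torque": the same for the moment, N m; "opening": finger opening in m.
Only numpy, scipy, OpenCV 4.12 (cv2) and the standard library are available. Lean on these libraries where they do the work, as an engineer would, in place of code of your own. Each camera call takes 0.05 s, during which the arm holds its last target.

## Working session

There is one attempt and no reset: what is moved stays moved. The work goes in short steps, Python scripts to look and compute and a tool call to move; the robot and the scene stay as the last step left them, time stands still between calls to the robot, and variables do not carry over. Pictures are saved under pics/ and viewed, and the job is handed in when it is done.

Besides the shell and the picture viewer there is one more tool, called after ">>>" by a JSON object that holds its "name" and its "arguments", one argument or row to a line. servo_tool: Moves the arm, as the interface text tells. Its arguments: {"type":"object","properties":{"series":{"type":"array"},"claw":{"type":"number"},"grip_force":{"type":"number"}},"required":["series"]}

```bash
ls; mkdir -p pics; python3 - <<'E'
from plant import sensors, vision, job, r
import cv2
s=sensors.read_state(); print(s)
for n in ["scene","top","wrist"]:
    p,d=vision.camera(n); cv2.imwrite(f"pics/{n}0.png",p[:,:,::-1]); 
    import numpy as np; np.save(f"pics/{n}0.npy",d)
    print(n,vision.camera_info(n))
E
```

```text
pics
{'time_s': 0.0, 'joint_pos': array([ 1.22731310e+00,  3.09033451e-01,  1.63521488e+00,  5.56002991e-06,
        1.19966754e+00, -6.96939984e-02]), 'dq': array([ 0.00155134, -0.00018137, -0.0003964 ,  0.0009391 ,  0.00122736,
       -0.00158229]), 'tau': array([-1.52366410e-03, -4.15239108e+01, -2.76669663e+01, -8.51812274e-05,
        1.00579223e-02,  6.49976158e-06]), 'tool_pos': array([0.16874955, 0.60098767, 0.25501579]), 'ee_rot': array([ 2.50280466,  1.89673605, -0.0030581 ]), 'ft_force': array([-0.58691217, -0.39470428, -0.0837008 ]), 'ft_torque': array([0.04046202, 0.02992972, 0.02373211]), 'opening': 0.08516338866294763}
scene {'vertical_fov': 57.7564895573493, 'cx': 326.61657739694306, 'cy': 241.75413450977956, 'R': array([[ 0.84992998, -0.52682897,  0.00838209],
       [-0.26588166, -0.44257115, -0.85640979],
       [ 0.45489116,  0.72565971, -0.51622865]]), 't': array([-0.3933416 ,  0.26396054,  0.53998484])}
top {'vertical_fov': 48.38076529428367, 'cx': 326.82409039873124, 'cy': 244.11032107554655, 'R': array([[ 0.01817403, -0.99981356, -0.00652296],
       [-0.99651331, -0.01758192, -0.08156043],
       [ 0.08143054,  0.00798249, -0.99664705]]), 't': array([0.12868362, 0.5247716 , 0.86894773])}
wrist {'vertical_fov': 65.70646984690485, 'cx': 320.0455537503656, 'cy': 234.01617458115257, 'hand_eye': array([[ 9.99999780e-01, -6.62665626e-04,  6.21847525e-07,
         1.29476471e-04],
       [ 6.34649531e-04,  9.57991045e-01,  2.86797412e-01,
        -7.32803135e-02],
       [-1.90646511e-04, -2.86797349e-01,  9.57991255e-01,
        -1.18389151e-01],
       [ 0.00000000e+00,  0.00000000e+00,  0.00000000e+00,
         1.00000000e+00]])}
```

View pics/top0.png

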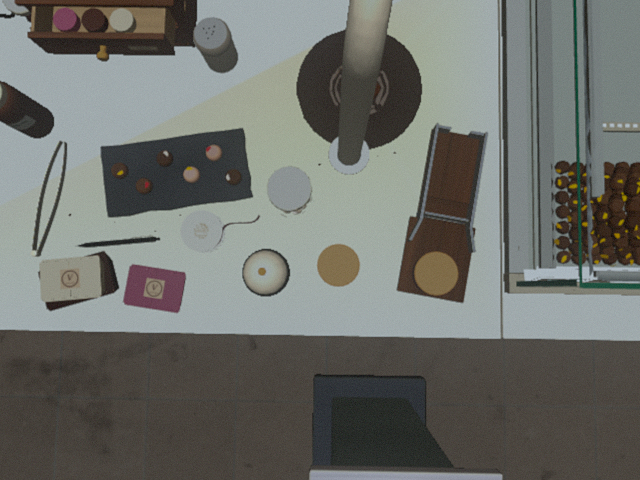

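View pics/scene0.png

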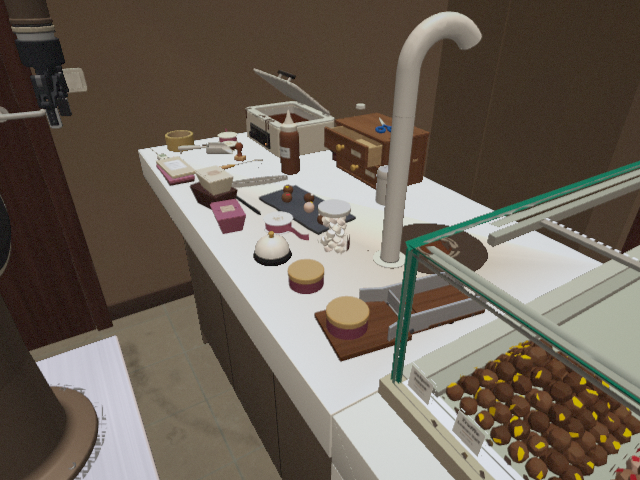

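The top view shows the tin at about (436,273) on the ledge, flap line near (444,217), spare tin (338,265), jar (289,188), ribbon (202,230), tap at (350,150), and the case from column 500. I'll enlarge the feeder.

```bash
python3 - <<'E'
import cv2
p=cv2.imread("pics/top0.png")[115:310,380:520]
cv2.imwrite("pics/topcrop.png",cv2.resize(p,None,fx=3,fy=3,interpolation=cv2.INTER_CUBIC))
E
```

```text
(no output)
```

View pics/topcrop.png

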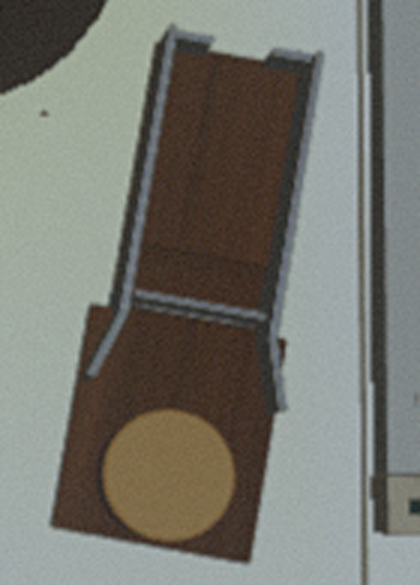

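```bash
cat > h.py <<'E'
import numpy as np
from plant import sensors, vision
def ray(n,u,v,z,info=None):
    i=info or vision.camera_info(n); f=240/np.tan(np.radians(i["vertical_fov"]/2))
    R=np.array(i["R"]);t=np.array(i["t"]); C=-R.T@t
    d=R.T@np.array([(u-i["cx"])/f,(v-i["cy"])/f,1]); return C+d*(z-C[2])/d[2]
def proj(n,X):
    i=vision.camera_info(n); f=240/np.tan(np.radians(i["vertical_fov"]/2))
    c=np.array(i["R"])@X+i["t"]; return c[0]/c[2]*f+i["cx"],c[1]/c[2]*f+i["cy"]
E
python3 - <<'E'
from h import *
import cv2
P=lambda x,y,z:ray("top",x/3+380,y/3+115,z)
pts=dict(flapL=P(137,297,.043),flapR=P(265,317,.043),ledL=P(52,527,.018),ledR=P(250,560,.018),ledBL=P(92,305,.018),tin=P(169,476,.054),flL=P(93,374,.047),flR=P(281,408,.047),farL=P(172,30,.047),farR=P(320,55,.047),chL=P(130,300,.047),chR=P(272,322,.047))
for k,v in pts.items(): print(k,v.round(4))
# sub-pixel tin
img=cv2.imread("pics/top0.png"); hsv=cv2.cvtColor(img,cv2.COLOR_BGR2HSV)
m=cv2.inRange(hsv,(12,90,100),(28,200,255))
n,l,st,ce=cv2.connectedComponentsWithStats(m)
for i in range(1,n):
    if st[i,4]>800: print(st[i],ce[i], ray("top",*ce[i],.054).round(4))
d=np.load("pics/top0.npy"); print(d[270,436],d[265,338],d[140:150,455:457].mean(), d[290,420])
E
```

```text
flapL [ 0.5728 -0.0226  0.043 ]
flapR [ 0.5631 -0.0921  0.043 ]
ledL [0.4472 0.0196 0.018 ]
ledR [ 0.431  -0.0898  0.018 ]
ledBL [ 0.5714 -0.0019  0.018 ]
tin [ 0.4755 -0.038   0.054 ]
flL [0.53   0.0017 0.047 ]
flR [ 0.5133 -0.0995  0.047 ]
farL [ 0.7205 -0.0407  0.047 ]
farR [ 0.7078 -0.1217  0.047 ]
chL [ 0.5706 -0.0181  0.047 ]
chR [ 0.5599 -0.0949  0.047 ]
[ 318  245   41   41 1335] [338.0164794  264.80599251] [0.4868 0.1193 0.054 ]
[ 414  252   44   43 1491] [435.82427901 272.96847753] [ 0.4766 -0.0372  0.054 ]
0.8554573 0.8740456 0.9119042 0.88276076
```

```bash
python3 - <<'E'
from h import *
from scipy.optimize import least_squares
P=lambda x,y,z:ray("top",x/3+380,y/3+115,z)[:2]*1e3
D=[((0,36),P(137,297,.043)),((0,-36),P(265,317,.043)),((-133,56),P(52,527,.018)),((-133,-56),P(250,560,.018)),((0,56),P(92,305,.018)),((-49,51),P(93,374,.047)),((-49,-51),P(281,408,.047))]
F=np.array([d[0] for d in D],float);W=np.array([d[1] for d in D])
def f(p):
    c,s=np.cos(p[2]),np.sin(p[2]); return (F@np.array([[c,s],[-s,c]])+p[:2]-W).ravel()
o=least_squares(f,[567,-57,-.15]); print(o.x,np.degrees(o.x[2])); print(o.fun.reshape(-1,2).round(1))
x0,y0,a=o.x; c,s=np.cos(a),np.sin(a)
for t in [(475.5,-38),(476.6,-37.2)]:
    d=np.array(t)-[x0,y0]; print("tin in feeder",c*d[0]+s*d[1],-s*d[0]+c*d[1])
E
```

```text
[ 5.68545319e+02 -5.66152953e+01 -1.54971018e-01] -8.879185268559553
[[ 1.3  1.6]
 [-0.1 -0. ]
 [-1.4 -0.3]
 [-2.5 -1.6]
 [ 5.8  0.6]
 [-1.9 -0.3]
 [-1.1  0.1]]
tin in feeder -94.80356220813034 4.030528432427694
tin in feeder -93.8402257746452 4.9907278470912395
```

```bash
cat >> h.py <<'E'
from scipy.spatial.transform import Rotation as Ro
X0=np.array([.5683,-.0566]);A=-.155   # feeder
def f2w(x,y):
    c,s=np.cos(A),np.sin(A); return X0+np.array([c*x-s*y,s*x+c*y])/1e3
def w2f(p):
    c,s=np.cos(A),np.sin(A); d=(np.array(p)[:2]-X0)*1e3; return np.array([c*d[0]+s*d[1],-s*d[0]+c*d[1]])
def delta(st,tgt,yaw):
    M=Ro.from_rotvec(st["ee_rot"]).as_matrix(); cur=np.arctan2(M[1,0],M[0,0])
    return M.T@(np.array(tgt)-st["tool_pos"])*1e3, -(yaw-cur), M
E
python3 - <<'E'
from h import *
from plant import r
print(r.finger_overhang)
s=sensors.read_state(); d=delta(s,[*f2w(-94.4,3),.17],A); print(f2w(-94.4,3),d)
E
```

```text
0.025
[ 0.47549485 -0.03906248] (array([-533.26872795,  468.37344069,   86.2064137 ]), np.float64(1.4519856916842726), array([[ 2.70401597e-01,  9.62747414e-01, -6.27461500e-04],
       [ 9.62745801e-01, -2.70402296e-01, -1.76680461e-03],
       [-1.87065360e-03, -1.26339135e-04, -9.99998242e-01]]))
```

>>> {"name": "servo_tool", "arguments": {
  "series": [
    [[-45, 39, 0], 0.1],
    [[-90, 79, 0], 0.22],
    [[-135, 118, 0], 0.34],
    [[-180, 158, 0], 0.46],
    [[-225, 197, 0], 0.58],
    [[-270, 237, 0], 0.7],
    [[-315, 276, 0], 0.82],
    [[-360, 316, 0], 0.94],
    [[-405, 355, 0], 1.06],
    [[-450, 395, 0], 1.18],
    [[-495, 434, 0], 1.3],
    [[-533, 468, 0], 1.4],
    [[-533, 468, 30], 1.452],
    [[-533, 468, 60], 1.452],
    [[-533, 468, 86], 1.452],
    [[-533, 468, 86], 1.452],
    [[-533, 468, 86], 1.452]
  ],
  "claw": 1
}}

```text
time_s: 2.28
tool_pos: [0.4761, -0.038, 0.171]
ee_rot: [3.132, -0.243, 0.002]
ft_force: [-0.4, -0.0, 0.2]
opening: 0.0852
```

```bash
python3 - <<'E'
from h import *
import cv2
s=sensors.read_state(); print(s["time_s"],s["tool_pos"],w2f(s["tool_pos"]),s["ee_rot"],s["ft_force"],delta(s,[0,0,0],A)[1])
p,d=vision.camera("wrist"); cv2.imwrite("pics/w1.png",p[:,:,::-1])
E
```

```text
2.275 [ 0.47606164 -0.03801787  0.17103894] [-94.0012687    4.11958751] [ 3.13205735e+00 -2.43043318e-01  1.75290791e-03] [-0.38507597 -0.04789201  0.24479761] 0.00011317304090244229
```

View pics/w1.png

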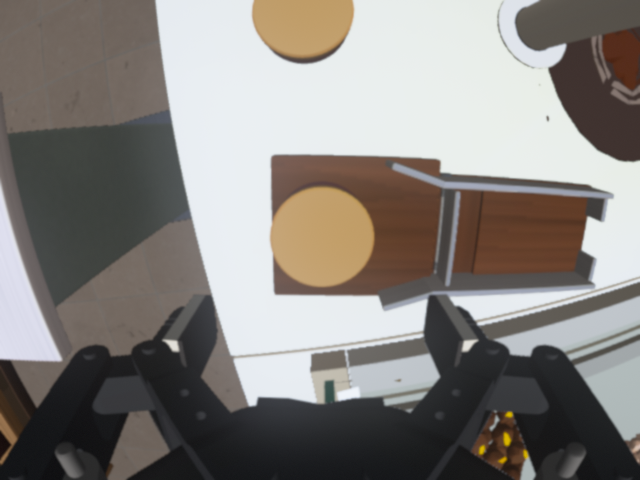

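The wrist view shows the tin lid centred near (323,236), the ledge's corners (272,155) and (274,294), and the flap edge around column 453. I'll enlarge it.

```bash
python3 - <<'E'
import cv2
p=cv2.imread("pics/w1.png")[140:320,255:475]
cv2.imwrite("pics/w1c.png",cv2.resize(p,None,fx=3.5,fy=3.3,interpolation=cv2.INTER_CUBIC)[:, :770])
E
```

```text
(no output)
```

View pics/w1c.png

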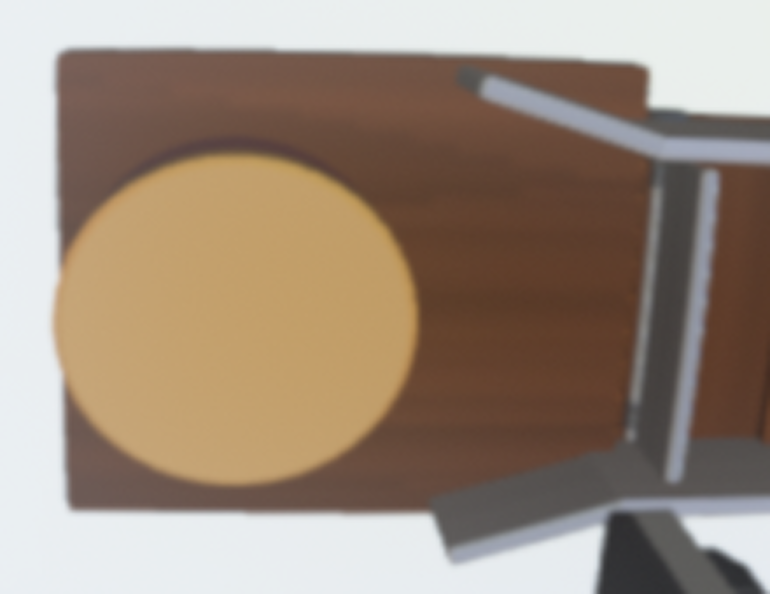

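```bash
cat >> h.py <<'E'
def wray(u,v,z,s):
    i=vision.camera_info("wrist"); f=240/np.tan(np.radians(i["vertical_fov"]/2)); H=np.array(i["hand_eye"])
    a=np.array([u-i["cx"],v-i["cy"]]); rr=np.hypot(*a)+1e-9; th=rr/f
    d=np.array([*(a/rr*np.sin(th)),np.cos(th)])
    M=Ro.from_rotvec(s["ee_rot"]).as_matrix(); d=M@(H[:3,:3]@d); C=M@H[:3,3]+s["tool_pos"]
    return C+d*(z-C[2])/d[2]
E
python3 - <<'E'
from h import *
s=sensors.read_state()
for n,x,y,z in [("tin",236,319.5,.054),("ledL",58,50,.018),("ledR",68,510,.018),("ledBL",648,65,.018),("flapL",710,172,.043),("flapR",676,482,.043),("hingeL",657,165,.018),("hingeR",630,440,.018),("flareL",480,88,.047),("flareR",453,560,.047)]:
    p=wray(x/3.5+255,y/3.3+140,z,s); print(n,p.round(4),w2f(p).round(1))
E
```

```text
tin [ 0.4781 -0.0377  0.054 ] [-92.    4.8]
ledL [0.4496 0.0189 0.018 ] [-128.9   56.3]
ledR [ 0.4307 -0.0911  0.018 ] [-130.6  -55.3]
ledBL [ 0.5741 -0.0024  0.018 ] [-2.6 54.5]
flapL [ 0.5773 -0.0234  0.043 ] [ 3.8 34.2]
flapR [ 0.5663 -0.0948  0.043 ] [  4.  -38.1]
hingeL [ 0.574  -0.0259  0.018 ] [ 0.9 31.2]
hingeR [ 0.5632 -0.094   0.018 ] [  0.7 -37.8]
flareL [0.5309 0.001  0.047 ] [-45.8  51.1]
flareR [ 0.5149 -0.1032  0.047 ] [-45.6 -54.3]
```

>>> {"name": "servo_tool", "arguments": {
  "series": [
    [[0, 0, 40], 0],
    [[0, 0, 80], 0],
    [[0, 0, 105], 0],
    [[0, 0, 115], 0],
    [[0, 0, 115], 0]
  ]
}}

```text
time_s: 2.95
tool_pos: [0.4761, -0.038, 0.0558]
ee_rot: [3.132, -0.243, 0.001]
ft_force: [-0.0, 0.1, 0.9]
opening: 0.0856
```

```bash
python3 - <<'E'
from h import *
import cv2
s=sensors.read_state(); print(s["time_s"],s["tool_pos"],w2f(s["tool_pos"]),s["ft_force"],delta(s,[0,0,0],A)[1])
p,d=vision.camera("scene"); np.save("pics/s2.npy",d); p=p[:,:,::-1]; cv2.imwrite("pics/s2f.png",p); cv2.imwrite("pics/s2.png",cv2.resize(p[220:380,280:490],None,fx=3.7,fy=3.7,interpolation=cv2.INTER_CUBIC))
p,d=vision.camera("wrist"); cv2.imwrite("pics/w2.png",p[:,:,::-1])
E
```

```text
2.95 [ 0.47608963 -0.03803107  0.05579819] [-93.97157894   4.11087142] [-0.04231903  0.14546366  0.88436731] 0.000138284525026372
```

View pics/s2.png

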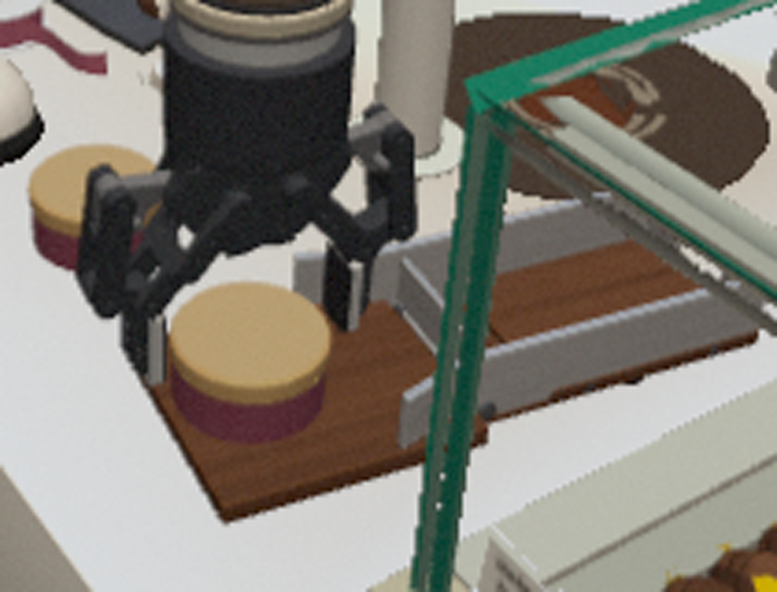

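View pics/w2.png

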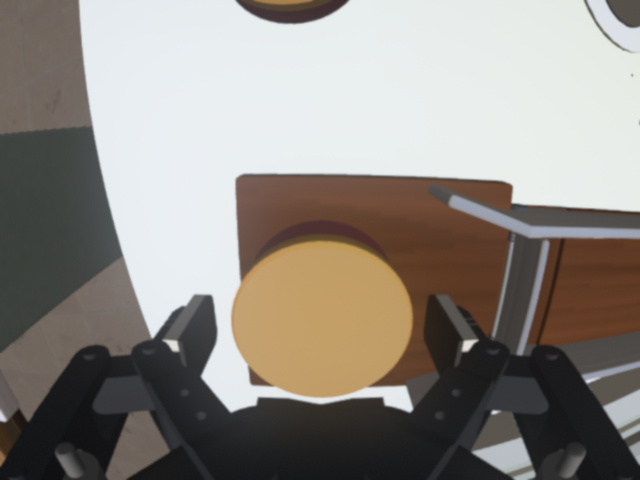

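```bash
python3 - <<'E'
from h import *
import cv2
i=vision.camera_info("scene"); print(-np.array(i["R"]).T@i["t"])
for nm,c in [("rear in",(163,382)),("rear out",(124,345)),("front R",(352,328)),("front L",(326,312))]:
    for z in (.02,.026,.032,.038,.044):
        p=ray("scene",c[0]/3.7+280,c[1]/3.7+220,z); print(nm,z,(w2f(p)-[-94,4.1]).round(1))
p=cv2.imread("pics/s2f.png")[255:345,300:390]
cv2.imwrite("pics/s2c.png",cv2.resize(p,None,fx=6.5,fy=6.5,interpolation=cv2.INTER_CUBIC))
E
```

```text
[ 0.15886076 -0.48224768  0.50811105]
rear in 0.02 [-31.6  17. ]
rear in 0.026 [-34.2  10.8]
rear in 0.032 [-36.8   4.6]
rear in 0.038 [-39.5  -1.6]
rear in 0.044 [-42.1  -7.8]
rear out 0.02 [-38.5  47.2]
rear out 0.026 [-41.1  40.6]
rear out 0.032 [-43.6  34. ]
rear out 0.038 [-46.1  27.4]
rear out 0.044 [-48.7  20.9]
front R 0.02 [64.7 17.8]
front R 0.026 [60.9 11.6]
front R 0.032 [57.1  5.4]
front R 0.038 [53.3 -0.8]
front R 0.044 [49.5 -7. ]
front L 0.02 [58.9 32.9]
front L 0.026 [55.1 26.5]
front L 0.032 [51.4 20.1]
front L 0.038 [47.7 13.7]
front L 0.044 [43.9  7.3]
```

View pics/s2c.png

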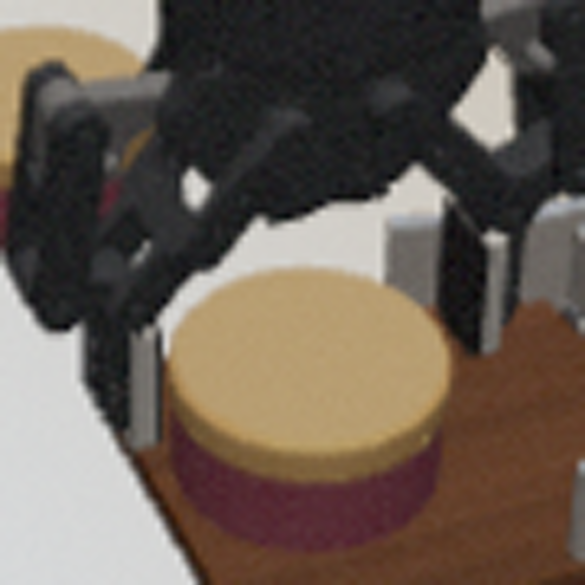

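>>> {"name": "servo_tool", "arguments": {
  "series": [
    [[0, 0, 8], 0],
    [[0, 0, 14], 0],
    [[0, 0, 19], 0],
    [[0, 0, 19], 0]
  ]
}}

```text
time_s: 3.55
tool_pos: [0.4749, -0.0379, 0.0357]
ee_rot: [-3.132, 0.243, 0.002]
ft_force: [0.3, -0.6, 0.5]
opening: 0.0854
```

```bash
python3 - <<'E'
from h import *
import cv2
s=sensors.read_state(); print(s["time_s"],s["tool_pos"],w2f(s["tool_pos"]),s["ft_force"],delta(s,[0,0,0],A)[1])
p,d=vision.camera("scene"); p=p[:,:,::-1]; cv2.imwrite("pics/s3.png",cv2.resize(p[255:345,300:420],None,fx=6.5,fy=6.5,interpolation=cv2.INTER_CUBIC))
E
```

```text
3.55 [ 0.4748733  -0.03789384  0.03565905] [-95.19451927   4.05868154] [ 0.25744856 -0.62305426  0.53446249] -6.939116879939311e-05
```

View pics/s3.png

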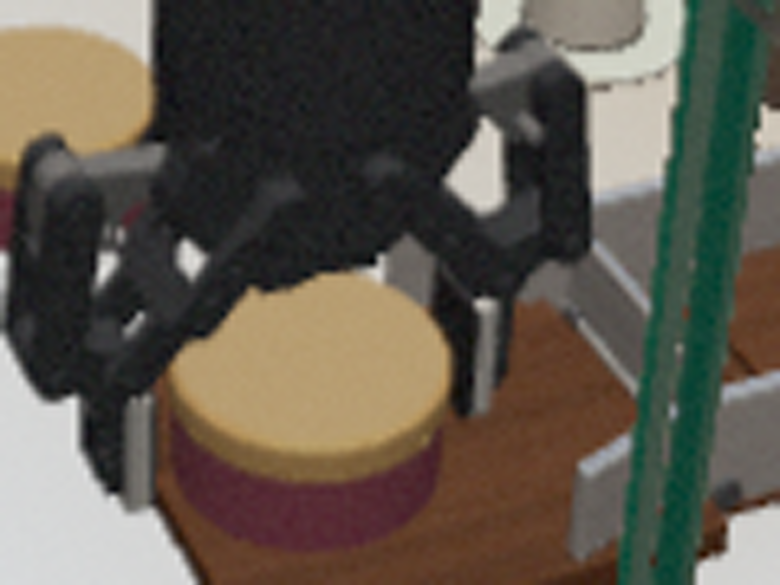

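```bash
python3 - <<'E'
from h import *
for nm,c in [("rear in",(150,505)),("front R",(480,413))]:
    for z in (.02,.024,.028,.032):
        p=ray("scene",c[0]/6.5+300,c[1]/6.5+255,z); print(nm,z,(w2f(p)-[-95.2,4.1]).round(1))
E
```

```text
rear in 0.02 [-40.5  -3.2]
rear in 0.024 [-42.2  -7.1]
rear in 0.028 [-43.8 -11.1]
rear in 0.032 [-45.5 -15.1]
front R 0.02 [51.6 -4.1]
front R 0.024 [49.2 -8. ]
front R 0.028 [ 46.8 -12. ]
front R 0.032 [ 44.3 -16. ]
```

>>> {"name": "servo_tool", "arguments": {
  "series": [
    [[4, 0, 0], 0],
    [[8, 0, 0], 0],
    [[12, 0, 0], 0],
    [[16, 0, 0], 0],
    [[20, 0.5, 0], 0],
    [[24, 1, 0], 0],
    [[28, 1.5, 0], 0],
    [[32, 2, 0], 0],
    [[36, 2.5, 0], 0],
    [[40, 3, 0], 0],
    [[44, 3, 0], 0],
    [[48, 3, 0], 0],
    [[52, 3, 0], 0],
    [[56, 3, 0], 0],
    [[60, 3, 0], 0],
    [[60, 3, 0], 0],
    [[60, 3, 0], 0]
  ]
}}

```text
time_s: 5.72
tool_pos: [0.5352, -0.0504, 0.0365]
ee_rot: [3.132, -0.243, 0.003]
ft_force: [-0.3, -0.5, -0.0]
opening: 0.0856
```

```bash
python3 - <<'E'
from h import *
import cv2
s=sensors.read_state(); print(s["time_s"],s["tool_pos"],w2f(s["tool_pos"]),s["ft_force"],delta(s,[0,0,0],A)[1])
p,d=vision.camera("scene"); p=p[:,:,::-1]; cv2.imwrite("pics/s4.png",cv2.resize(p[235:345,300:440],None,fx=5.4,fy=5.4,interpolation=cv2.INTER_CUBIC))
p,d=vision.camera("wrist"); cv2.imwrite("pics/w4.png",p[:,:,::-1])
E
```

```text
5.725 [ 0.53521014 -0.05037243  0.03653073] [-33.65457197   1.04449838] [-0.28697134 -0.48238102 -0.02159868] -7.677915167289551e-05
```

View pics/s4.png

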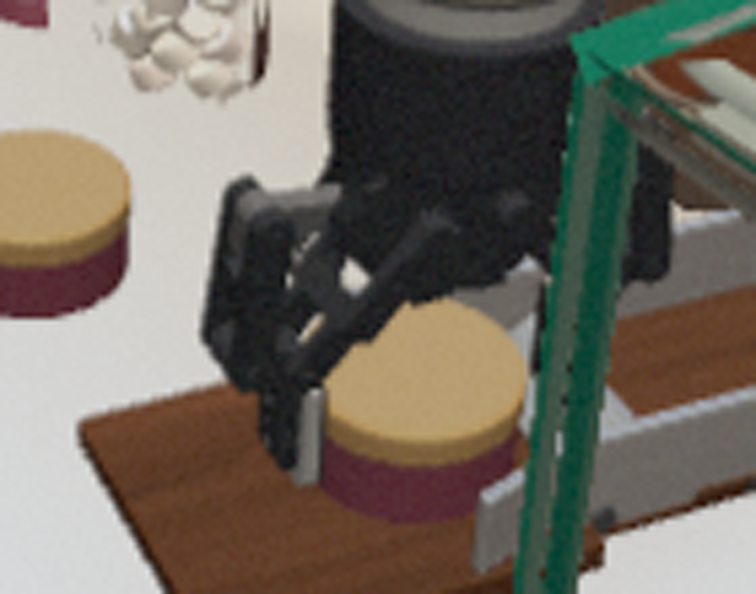

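View pics/w4.png

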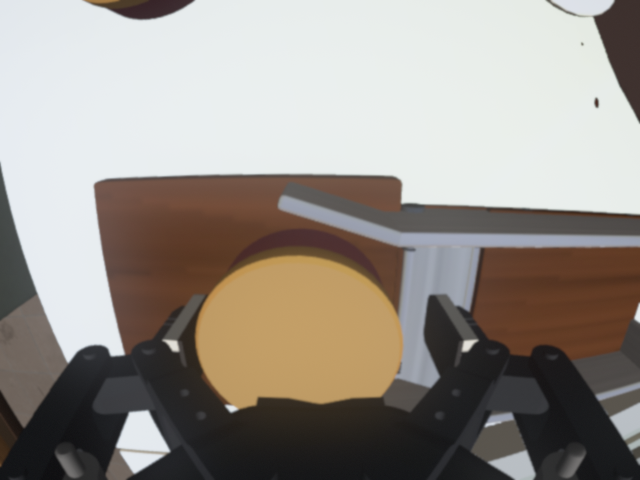

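The flap is folded under the front finger and the rear finger is touching the tin, which is still in front of the hinge. I'll keep pushing.

>>> {"name": "servo_tool", "arguments": {
  "series": [
    [[4, 0, 0], 0],
    [[8, 0, 0], 0],
    [[12, 0, 0], 0],
    [[16, 0, 0], 0],
    [[20, 0, 0], 0],
    [[24, 0, 0], 0],
    [[28, 0, 0], 0],
    [[32, 0, 0], 0],
    [[36, 0, 0], 0],
    [[40, 0, 0], 0],
    [[44, 0, 0], 0],
    [[48, 0, 0], 0],
    [[52, 0, 0], 0],
    [[56, 0, 0], 0],
    [[60, 0, 0], 0],
    [[64, 0, 0], 0],
    [[68, 0, 0], 0],
    [[72, 0, 0], 0],
    [[72, 0, 0], 0],
    [[72, 0, 0], 0]
  ]
}}

```text
time_s: 8.32
tool_pos: [0.6057, -0.0614, 0.0364]
ee_rot: [3.132, -0.243, 0.001]
ft_force: [-0.1, -0.5, 0.5]
opening: 0.0853
```

```bash
python3 - <<'E'
from h import *
import cv2
s=sensors.read_state(); print(s["time_s"],s["tool_pos"],w2f(s["tool_pos"]),s["ft_force"],delta(s,[0,0,0],A)[1])
p,d=vision.camera("wrist"); cv2.imwrite("pics/w5.png",p[:,:,::-1])
E
```

```text
8.325 [ 0.60570824 -0.06139788  0.03638163] [37.70046803  1.03472919] [-0.10380971 -0.52851824  0.51908655] -9.403100114102614e-06
```

View pics/w5.png

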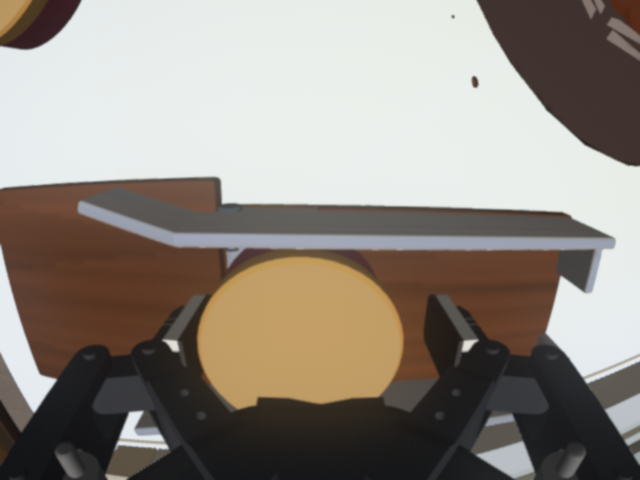

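>>> {"name": "servo_tool", "arguments": {
  "series": [
    [[4, 0, 0], 0],
    [[8, 0, 0], 0],
    [[12, 0, 0], 0],
    [[16, 0, 0], 0],
    [[20, 0, 0], 0],
    [[24, 0, 0], 0],
    [[28, 0, 0], 0],
    [[32, 0, 0], 0],
    [[36, 0, 0], 0],
    [[39, 0, 0], 0],
    [[42, 0, 0], 0],
    [[44, 0, 0], 0],
    [[46, 0, 0], 0],
    [[46, 0, 0], 0],
    [[46, 0, 0], 0]
  ]
}}

```text
time_s: 10.25
tool_pos: [0.6512, -0.0685, 0.0363]
ee_rot: [3.132, -0.243, 0.001]
ft_force: [0.4, -0.6, -0.4]
opening: 0.0857
```

```bash
python3 - <<'E'
from h import *
import cv2
s=sensors.read_state(); print(s["time_s"],s["tool_pos"],w2f(s["tool_pos"]),s["ft_force"],delta(s,[0,0,0],A)[1])
p,d=vision.camera("wrist"); cv2.imwrite("pics/w6.png",p[:,:,::-1])
E
```

```text
10.25 [ 0.65117126 -0.06847961  0.03634661] [83.71173124  1.05648587] [ 0.36718415 -0.57848584 -0.35620458] -1.7314887538144585e-05
```

View pics/w6.png

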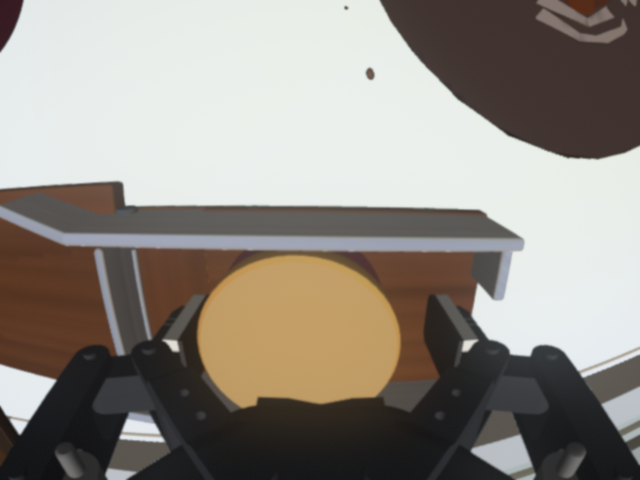

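The tin is in the lane and the flap looks upright at columns 100–150. I'll back off 5 mm and lift straight up.

>>> {"name": "servo_tool", "arguments": {
  "series": [
    [[-3, 0, 0], 0],
    [[-5, 0, 0], 0],
    [[-5, 0, -5], 0],
    [[-5, 0, -15], 0],
    [[-5, 0, -30], 0],
    [[-5, 0, -50], 0],
    [[-5, 0, -80], 0],
    [[-5, 0, -120], 0],
    [[-5, 0, -160], 0],
    [[-5, 0, -160], 0]
  ]
}}

```text
time_s: 11.55
tool_pos: [0.6496, -0.0682, 0.2031]
ee_rot: [3.131, -0.243, 0.018]
ft_force: [0.8, 0.4, 0.3]
opening: 0.0853
```

```bash
python3 - <<'E'
from h import *
import cv2
s=sensors.read_state(); print(s["time_s"],s["tool_pos"],w2f(s["tool_pos"]),s["ft_force"])
p,d=vision.camera("wrist"); cv2.imwrite("pics/w7.png",p[:,:,::-1])
p,d=vision.camera("scene"); cv2.imwrite("pics/s7.png",p[:,:,::-1])
E
```

```text
11.55 [ 0.64956712 -0.06824916  0.20314124] [82.09125107  1.03652668] [0.75073724 0.40069542 0.31806751]
```

View pics/w7.png

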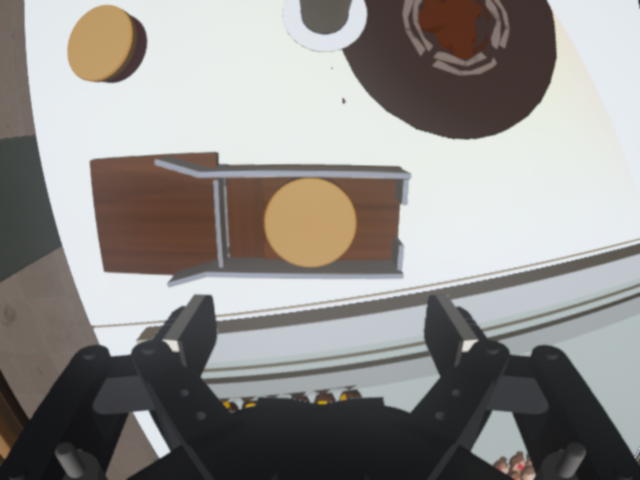

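View pics/s7.png

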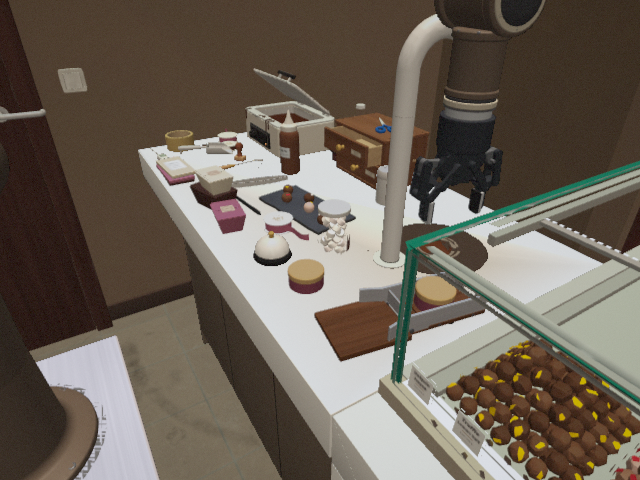

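>>> {"name": "servo_tool", "arguments": {
  "series": [
    [[-20, 0, 0], 0],
    [[-50, 0, 0], 0],
    [[-80, 0, 0], 0],
    [[-80, 0, 0], 0],
    [[-80, 0, 0], 0],
    [[-80, 0, 0], 0]
  ]
}}

```text
time_s: 12.4
tool_pos: [0.5679, -0.0555, 0.1962]
ee_rot: [3.132, -0.243, 0.001]
ft_force: [0.9, -0.0, -0.6]
opening: 0.0856
```

```bash
python3 - <<'E'
from h import *
import cv2
s=sensors.read_state(); print(s["time_s"],s["tool_pos"],w2f(s["tool_pos"]),s["ft_force"],s["dq"].round(3),s["ee_rot"])
p,d=vision.camera("wrist"); cv2.imwrite("pics/w8.png",p[:,:,::-1]); c=p[120:300,240:520,::-1]
cv2.imwrite("pics/w8c.png",cv2.resize(c,None,fx=2.8,fy=2.8,interpolation=cv2.INTER_CUBIC))
p,d=vision.camera("scene"); p=p[:,:,::-1]; cv2.imwrite("pics/s8c.png",cv2.resize(p[260:350,310:490],None,fx=4.4,fy=4.4,interpolation=cv2.INTER_CUBIC))
E
```

```text
12.4 [ 0.56793902 -0.05553732  0.19623613] [-0.52071086  0.9942132 ] [ 0.89398585 -0.00778424 -0.62322244] [ 0.001  0.    -0.002 -0.     0.003  0.002] [ 3.13205663e+00 -2.43399143e-01  1.19669472e-03]
```

View pics/w8c.png

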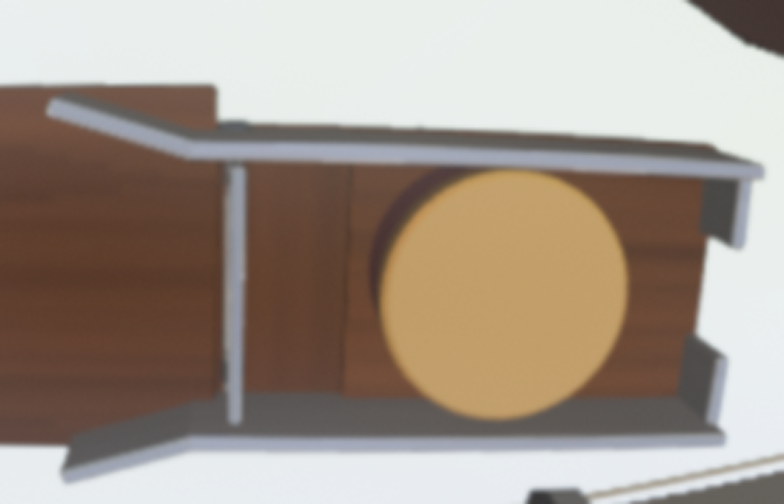

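View pics/s8c.png

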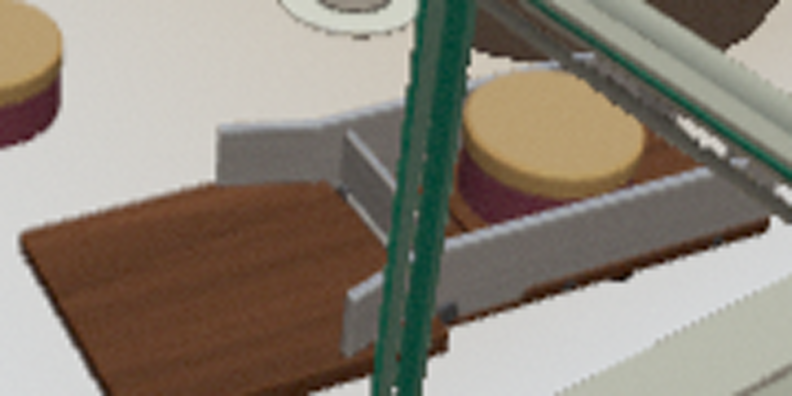

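```bash
python3 - <<'E'
from h import *
import cv2
s=sensors.read_state()
P=lambda x,y,z:w2f(wray(x/2.8+240,y/2.8+120,z,s)).round(1)
print("tin",P(504,294,.051),"flapedge",P(236,165,.043),P(235,422,.043),"hinge",P(222,165,.018),P(224,390,.018),"cheekL",P(189,150,.047),P(760,170,.047),"R",P(189,440,.047),P(722,438,.047))
p,d=vision.camera("top"); a=cv2.imread("pics/top0.png"); b=p[:,:,::-1]; cv2.imwrite("pics/top8.png",b)
hsv=cv2.cvtColor(b,cv2.COLOR_BGR2HSV); m=cv2.inRange(hsv,(12,90,100),(28,200,255))
n,l,st,ce=cv2.connectedComponentsWithStats(m)
for i in range(1,n):
    if st[i,4]>800: print(st[i],ce[i], ray("top",*ce[i],.054).round(4))
dd=cv2.absdiff(a,b).max(2)
for nm,(x0,y0,x1,y1) in dict(jar=(262,160,316,220),ribbon=(175,205,262,255),spare=(315,242,362,290)).items(): print(nm,dd[y0:y1,x0:x1].max(),dd[y0:y1,x0:x1].mean())
E
```

```text
tin [74.4  2.4] flapedge [ 2.2 35.3] [  2.1 -37.2] hinge [-1.5 31.7] [ -1.  -36.9] cheekL [-10.   39.8] [151.3  38.2] R [-10.8 -41. ] [150.3 -43.7]
[ 432  150   39   43 1194] [449.72194305 170.21859296] [ 0.6436 -0.0594  0.054 ]
[ 318  245   41   41 1338] [338.00822123 264.74813154] [0.4869 0.1193 0.054 ]
jar 29 18.575925925925926
ribbon 29 19.25793103448276
spare 29 16.91223404255319
```

```bash
python3 -c "
from plant import job
print(job.hand_in())"
```

```text
the job is handed in; nothing more can be done
None
```

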